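# Hold the ticket clip gaping astride the bare job board

## Task

A steel spring clip sits on the top edge of one of the two job boards. Squeeze its handles so that the jaws come free of that board, lift it off, and lower it, held wide open, astride the middle of the bare board's top edge: the edge well up between the jaws, a clear gap on both sides and nothing touching the board, so that I can slip a ticket in. Finish while still holding the clip squeezed open there; do not let go, and leave the boards and everything else standing where they are.

Things in the scene. Friction and masses are not known exactly. Their poses are not given: they have to be found in the camera images.
- clip_grip (a point): Half-way between the two handles of the loose steel spring clip (bulldog letter clip, 97 mm tall, standing jaws down on a job board), 30 mm above its pivot pin, axes as for the clip. The handles are flat plates 30 mm wide (along y), from 2 to 52 mm above the pin. At rest they flare to 53 mm over their outer faces at the top; squeezed home they are parallel, 24 mm over their outer faces.
- clip_lever (a joint): Opening angle of the clip, rad: about 0 as it sits closed on the 3 mm board, 0.60 fully open (handles parallel, on their stop; lips 26 mm apart). The spring always closes it: squeezing the handles 35 mm above the pin takes about 6 N to start and 12 N to reach the stop; 20 to 30 N of grip holds it well.
- lip_a (a point): Centre of the inner face of the lip of the clip's +x jaw, 39 mm below the pin (the lip, 10 mm high, spans 34 to 44 mm below it).
- lip_b (a point): Centre of the inner face of the lip of the clip's other (-x) jaw, 39 mm below the pin.
- clip: The whole clip, 100 g; origin at the middle of its pin, 20 mm above the board's top edge at the start (lips reach 24 mm down the board). Closed: x across the jaws = the squeezing direction = the board's normal, y along pin and board edge, z up. The axes belong to the +x lever: they lean about 0.3 rad when it is squeezed evenly. Jaws: plates 60 mm wide, to 44 mm below the pin; coil 11 mm thick.
- board_from_edge (a point): Middle of the top edge of the job board that carries the clip at the start, 125 mm above the bench; x is the board's normal, y runs along its edge, z up. The clip sits within 40 mm of it along y.
- board_to_edge (a point): Middle of the top edge of the other, bare job board, 125 mm above the bench; x is the board's normal, y runs along its edge, z up.
- board_from: The job board that carries the clip: hardboard panel 3 mm thick and 150 mm wide, its top 125 mm above the bench, upright in a plaster foot 60 x 160 x 36 mm; loose, about 0.75 kg. Origin under the middle of the foot; x is the panel's normal.
- board_to: The bare job board, of the same make and size as the other.
- plates: Bystander: stack of four clay plates, 170 mm across and 43 mm high, origin under its centre.
- mug: Bystander: clay mug, 80 mm across and 80 mm high, origin under its centre, handle to its +y.
- jar: Bystander: jar with a cap, 72 mm across and 85 mm high, origin under its centre.
- knife: Bystander: fettling knife lying flat, 190 mm long along its x, 12 mm high.
Not all that is in view belongs to the job. Leave any green, red or turquoise look-alike of the clip alone.

How it is judged:
By the outcome, as a careful person would: the job done as asked, in the order asked, and still so for the second after the job is handed in, while the arm keeps its last pose, push and grip.
It also fails if it takes over 42 s, if anything falls off the work surface, if the arm or the gripper's body presses on something with over 40 N, if the wrist force passes 120 N, or if a joint passes its speed limit or range.

## Robot

A 6-joint arm with a two-finger parallel gripper is mounted at the origin on the work surface. World frame = base frame: x ahead of the robot, y to its left, z up, the work surface at z = 0. Lengths are in m, angles in rad, forces in N, time in s.
With the tool pointing down it reaches from about 0.25 to 0.775 m from the base axis. Payload 4 kg.
Tool frame: the origin (TCP) lies at the very end of the fingers, on their centre line; the grasp point (between the pads) lies 19 mm behind it; z points along the fingers, y is the line along which they close (so a half turn about z gives the same grasp; the last joint's range is limited). The gripper opens to 94 mm and grips with 3 to 60 N. Pads are 16 mm wide; open, the fingers measure 119 mm over their backs; the gripper's body (75 mm by 177 mm) begins 78 mm behind the grasp point.
Start: joints at [1.161, 0.087, 1.371, -0, 1.684, -0.103], TCP at [0.166, 0.524, 0.176] pointing down, gripper open.
Joint ranges: [-3.1, 3.1], [-0.76, 2.03], [0.27, 2.55], [-1.08, 4.22], [0.17, 2.65], [-2.57, 2.57]. Speed limits (rad/s): [2.79, 2.79, 3.14, 3.14, 3.14, 3.14].

## Interface

Orientations are given as a unit quaternion [w, x, y, z].
In Python, from station import robot gives the robot as it stands.
- The arm moves only by the tool carry_out, never from a script. Its argument "increments" is a list of rows, each a list of 6 numbers: the shift along the tool's x, y, z in m, then the turn, a rotation vector about the tool's x, y, z in rad. In form: [[x, y, z, ax, ay, az], ...]. A call has 1 to 12 rows; each row shifts and turns the commanded pose from where the row before left it, along the tool's axes as they then stand; what a row does not reach is not made up. A row lasts 1/8 s, in which the tool goes at most 62.5 mm and 10.7 degrees, less where a joint would pass 70% of its speed; a pose out of reach is approached as far as the arm can. A call with a gripper value outside its range is refused whole. "hand" is the opening, from -1 (shut) to 1 (fully open), set as the call begins (left out, the last holds). The fingers move at their own pace and stop on an object; the grip force is fixed at half the most. Time passes only in rows, so rows that do not move let the fingers close. It gives the time, the measured TCP pose, the force, the opening and the grip force at its end, in the units of the state.
- robot.state(): the state, without advancing time (a new reading comes with each control period).
- robot.read_camera(name): name is "scene" or "top" or "wrist"; returns (picture, depth): 420x560x3 uint8, red, green, blue; 420x560 float32, m along the optical axis (not along the pixel's ray), 0 where there is no reading.
- robot.get_calibration(name): a dict with "intrinsics" (3x3 intrinsics, pixels), "extrinsics" (4x4, takes a point from world to camera coordinates). Camera axes: x right, y up, looking along -z (the intrinsics and any distortion apply to the point x, -y, -z); pixel columns grow to the right and rows downward; lengths in m; the calibration is good to about 2 mm. A picture is of the moment at which its call begins: read the wrist's pose just before it. get_calibration takes no time and is no camera call; for the wrist camera it gives the pose at the moment of the call.
- robot.sign_off(): hands the job in; it is judged then, once.
Trained networks look in the newest picture that a camera, given by its name, has taken for a name from the list of things; names that differ only in an ending like _2 or _b are one class to them, and where a whole thing is asked for, a point or a joint stands for the part that bears it (a point fixed in the world has none). Each returns a list of dicts, best first, with "conf" (0 to 1); they miss things now and then, are a little off and sometimes report something else, mostly with a low value. They report only what shows in the picture. A call takes as long as a camera call. They do not tell look-alikes from the thing itself.
- robot.search_frame(label, camera): "xyz" ([x, y, z] in m, in world coordinates, good to about 4 mm: the middle of the surface that is visible of it).
- robot.silhouettes(label, camera): "mask" (420x560 bool, what is visible of it).
- robot.place_of(label, camera): "xyz" ([x, y, z] in m, in world coordinates, good to about 4 mm: a listed point, or the origin of a listed thing).
The state is a dict: "time_s": time; "qpos": joint angles; "joint_vel": joint speeds; "tau": joint torques, N m; "eef_pos": TCP position; "ee_rot": TCP orientation; "force": force on the tool from outside, world axes, zero at the start; "torque": the same for the moment, N m; "grip_width": opening from 0.0 (shut) to 1.0 (fully open); "gripper_force": force on a finger pad.
Only numpy, scipy, OpenCV 4.12 (cv2) and the standard library are available. Lean on these libraries where they do the work, as an engineer would, in place of code of your own. Each camera call takes 0.05 s, during which the arm holds its last target. There are 200 camera calls.

## Working session

There is one attempt and no reset: what is moved stays moved. The work goes in short steps, Python scripts to look and compute and a tool call to move; the robot and the scene stay as the last step left them, time stands still between calls to the robot, and variables do not carry over. Pictures are saved under pics/ and viewed, at most 10 in all, crops included, and the job is handed in when it is done.

Besides the shell and the picture viewer there is one more tool, called as name([rows], argument=value, ...), one row to a line, values as JSON. carry_out: Moves the arm, as the interface text tells. Its arguments: {"type":"object","properties":{"increments":{"type":"array"},"hand":{"type":"number"}},"required":["increments"]}

```bash
mkdir -p pics; ls; cat > h.py <<'E'
import numpy as np, cv2
from station import robot
from scipy.spatial.transform import Rotation as R
def cloud(name, depth):
    c=robot.get_calibration(name);K=np.array(c["intrinsics"]);E=np.array(c["extrinsics"])
    v,u=np.mgrid[0:420,0:560]
    d=depth; P=np.stack([(u-K[0,2])/K[0,0]*d,-(v-K[1,2])/K[1,1]*d,-d],-1)
    W=(P-E[:3,3])@E[:3,:3]
    W[d<=0]=np.nan
    return W
def save(n,im): cv2.imwrite("pics/"+n,cv2.cvtColor(im,cv2.COLOR_RGB2BGR))
E
python3 - <<'E'
from h import *
s=robot.state(); print(s["time_s"],s["eef_pos"],s["ee_rot"],s["force"],s["grip_width"])
ims=[]
for n in ["scene","top"]:
    p,d=robot.read_camera(n); ims.append(p); np.savez(n+".npz",p=p,d=d,W=cloud(n,d))
    print(n,robot.get_calibration(n))
    for l in ["clip","clip_grip","board_from_edge","board_to_edge","board_from","board_to"]:
        print(l,[(np.round(x["xyz"],3).tolist(),round(x["conf"],2)) for x in robot.place_of(l,n)])
    save(n+".png",p)
E
```

```text
pics
0.0 [0.16589717 0.52375333 0.17521949] [-2.50934356e-04  1.52830095e-01  9.88251893e-01 -1.04653176e-03] [-0.80704636  0.32112758 -0.22141155] 1.0000986715730737
scene {'intrinsics': array([[460.63190653,   0.        , 282.6050399 ],
       [  0.        , 460.63190653, 199.6086716 ],
       [  0.        ,   0.        ,   1.        ]]), 'extrinsics': array([[-0.30571113,  0.95203664, -0.01292081,  0.17445689],
       [-0.75006666, -0.23245283,  0.61916531,  0.37648827],
       [ 0.58646458,  0.1989772 ,  0.78515436, -1.60957562],
       [ 0.        ,  0.        ,  0.        ,  1.        ]])}
clip [([0.39, 0.269, 0.044], 0.7), ([0.527, 0.014, 0.044], 0.69), ([0.384, 0.158, 0.045], 0.61), ([0.634, 0.239, 0.044], 0.6)]
clip_grip [([0.531, 0.013, 0.074], 0.91), ([0.632, 0.24, 0.073], 0.77), ([0.39, 0.158, 0.072], 0.66), ([0.507, 0.185, 0.178], 0.61), ([0.384, 0.265, 0.076], 0.6)]
board_from_edge [([0.512, 0.183, 0.128], 0.94)]
board_to_edge [([0.588, -0.214, 0.126], 0.63), ([0.512, 0.184, 0.128], 0.58)]
board_from [([0.509, 0.184, -0.001], 0.93)]
board_to [([0.589, -0.208, -0.002], 0
[... 308 characters left out ...]
1855],
       [-0.18938811,  0.02291401,  0.98163491, -1.33685902],
       [ 0.        ,  0.        ,  0.        ,  1.        ]])}
clip [([0.512, 0.184, 0.142], 0.74), ([0.385, 0.157, 0.045], 0.72), ([0.529, 0.018, 0.043], 0.71), ([0.632, 0.239, 0.046], 0.68), ([0.387, 0.268, 0.042], 0.65), ([0.509, 0.185, 0.002], 0.48)]
clip_grip [([0.631, 0.243, 0.074], 0.76), ([0.529, 0.016, 0.074], 0.75), ([0.586, -0.218, -0.0], 0.72), ([0.512, 0.188, 0.173], 0.67), ([0.389, 0.268, 0.075], 0.59), ([0.387, 0.162, 0.067], 0.53)]
board_from_edge [([0.514, 0.178, 0.124], 0.65)]
board_to_edge [([0.587, -0.213, 0.124], 0.97)]
board_from [([0.509, 0.184, -0.001], 0.89)]
board_to [([0.588, -0.214, 0.004], 0.84)]
```

```bash
python3 - <<'E'
from h import *
for n in ["scene","top"]:
    z=np.load(n+".npz");W=z["W"];
    for nm,c in [("from",(.512,.184)),("to",(.588,-.213))]:
        m=(np.hypot(W[...,0]-c[0],W[...,1]-c[1])<.1)&(W[...,2]>.117)&(W[...,2]<.128)
        P=W[m][:,:2]; 
        if len(P)<10: print(n,nm,len(P)); continue
        mu=P.mean(0);w,V=np.linalg.eigh(np.cov(P.T));t=(P-mu)@V[:,1]
        print(n,nm,len(P),mu,"edge dir deg",np.degrees(np.arctan2(V[1,1],V[0,1]))%180,"sd",np.sqrt(w),"mid",mu+V[:,1]*(t.min()+t.max())/2,t.max()-t.min())
    m=(np.hypot(W[...,0]-.51,W[...,1]-.185)<.06)&(W[...,2]>.15)
    P=W[m];print(n,"clip pts",len(P),P.min(0),P.max(0),P.mean(0))
    im=z["p"];v,u=np.where(m);print("px",u.mean(),v.mean())
E
```

```text
scene from 149 [0.51352348 0.1833719 ] edge dir deg 109.11023585754117 sd [0.00361171 0.04481043] mid [0.51350969 0.18341169] 0.14942094951883075
scene to 107 [ 0.58703765 -0.21216467] edge dir deg 66.91635478368958 sd [0.00141876 0.0447337 ] mid [ 0.58628091 -0.21394023] 0.14998145389498505
scene clip pts 318 [0.48173078 0.15722516 0.15018249] [0.54085753 0.20751442 0.19839847] [0.50747862 0.1811213  0.17288069]
px 359.188679245283 175.07861635220127
top from 65 [0.51144741 0.18503994] edge dir deg 109.00912543009677 sd [0.00214012 0.04585335] mid [0.51190867 0.18370105] 0.146953716949
top to 96 [ 0.58691532 -0.21102299] edge dir deg 67.06308577713834 sd [0.00114829 0.0444119 ] mid [ 0.58728343 -0.21015312] 0.14836891115484524
top clip pts 206 [0.48265752 0.1605589  0.15011378] [0.5400965  0.20866527 0.19913405] [0.51767064 0.18619729 0.17163825]
px 208.9368932038835 226.33009708737865
```

View pics/scene.png

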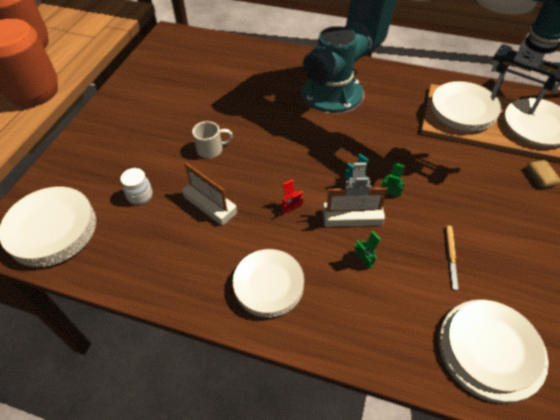

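View pics/top.png

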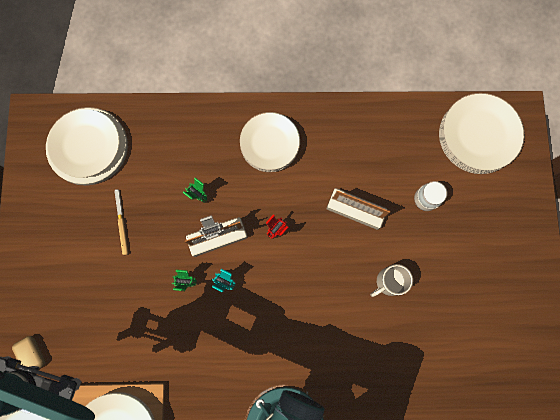

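Candidates for the clip:
- Grey clip on the board: scene (358,180), top (209,227).
- Turquoise: scene (358,163), top (223,280).
- Green: scene (395,180) and (368,250), top (183,280) and (195,188).
- Red: scene (291,197), top (277,227).

I choose the grey steel clip astride the board. The bare board is at scene (208,190), top (360,207). The next step is a close crop to check that choice, plus the approach, which stops short and high.

```bash
python3 - <<'E'
from h import *
a=np.load("scene.npz")["p"][140:240,310:430]; b=np.load("top.npz")["p"][190:290,155:275]
save("crop.png",cv2.resize(np.hstack([a,b]),None,fx=3.3,fy=3.3,interpolation=cv2.INTER_CUBIC))
E
```

```text
(no output)
```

View pics/crop.png

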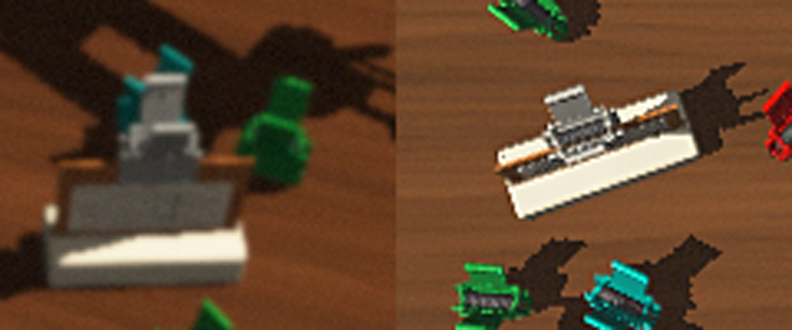

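carry_out([
  [0,0,-0.05,0,0,0],
  [0,0,-0.05,0,0,0],
  [-0.043,-0.022,0,0,0,0],
  [-0.043,-0.022,0,0,0,0],
  [-0.043,-0.022,0,0,0,0],
  [-0.043,-0.022,0,0,0,0],
  [-0.043,-0.022,0,0,0,0],
  [-0.043,-0.022,0,0,0,0],
  [-0.043,-0.022,0,0,0,0],
  [-0.043,-0.022,0,0,0,0],
  [-0.043,-0.022,0,0,0,0],
  [-0.043,-0.022,0,0,0,0],
], hand=1)

```text
time_s: 2.2
eef_pos: [0.5106, 0.1835, 0.2766]
ee_rot: [0.0, 0.153, 0.988, 0.0]
force: [0.1, 0.1, 0.2]
grip_width: 1.003
gripper_force: 0.0
```

carry_out([
  [0,0,0,0,0,0.155],
  [0,0,0,0,0,0.155],
  [0,0,0,0,0,0.155],
  [0,0,0,0,0,0.155],
  [0,0,0,0,0,0.155],
  [0,0,0,0,0,0.155],
  [0,0,0,0,0,0],
  [0,0,0,0,0,0],
])

```text
time_s: 3.2
eef_pos: [0.5096, 0.1847, 0.2764]
ee_rot: [0.0, 0.579, 0.815, 0.0]
force: [0.1, -0.5, 0.4]
grip_width: 0.999
gripper_force: 0.0
```

The crop shows the grey steel clip (left crop (160,130), right crop (580,125)) seated on the board's top edge. The turquoise and green clips stand on the bench. I'll check it with the wrist camera from above.

```bash
python3 - <<'E'
from h import *
s=robot.state(); p,d=robot.read_camera("wrist"); W=cloud("wrist",d); np.savez("w1.npz",p=p,d=d,W=W); save("w1.png",p)
T=R.from_quat(np.roll(s["ee_rot"],-1)).as_matrix(); tcp=np.array(s["eef_pos"])
print("tool x,y",T[:,0],T[:,1],"q",s["qpos"])
for l in ["clip","clip_grip","board_from_edge"]:
    print(l,[(np.round(x["xyz"],4).tolist(),round(x["conf"],2)) for x in robot.place_of(l,"wrist")])
m=(np.hypot(W[...,0]-.511,W[...,1]-.184)<.1)
for a,b in [(.118,.128),(.15,.17),(.165,.185),(.185,.205)]:
    P=W[m&(W[...,2]>a)&(W[...,2]<b)]
    if len(P)<5: print(a,len(P)); continue
    L=(P-tcp)@T; print(a,b,len(P),"tool-frame min/max/mean",np.percentile(L,1,0).round(4),np.percentile(L,99,0).round(4),L.mean(0).round(4))
    if a<.12:
        w,V=np.linalg.eigh(np.cov(P[:,:2].T));print("edge deg",np.degrees(np.arctan2(V[1,1],V[0,1]))%180)
E
```

```text
tool x,y [-3.29876967e-01  9.44023933e-01  1.25998790e-05] [9.44023928e-01 3.29876963e-01 1.14790586e-04] q [ 2.43111430e-01  7.18706399e-02  1.19058738e+00  2.43605947e-05
  1.87902151e+00 -9.30544215e-02]
clip [([0.3884, 0.2674, 0.0414], 0.88), ([0.5304, 0.0187, 0.0465], 0.88), ([0.5075, 0.1872, 0.1477], 0.72), ([0.6313, 0.2402, 0.0421], 0.58)]
clip_grip [([0.3872, 0.1615, 0.0766], 0.95), ([0.5141, 0.1805, 0.1723], 0.91), ([0.6377, 0.2401, 0.0736], 0.76), ([0.3886, 0.2656, 0.0758], 0.75), ([0.5285, 0.0179, 0.073], 0.56)]
board_from_edge [([0.5077, 0.1851, 0.0022], 0.47)]
0.118 0.128 312 tool-frame min/max/mean [-0.075  -0.0061  0.1502] [0.0723 0.004  0.158 ] [ 0.0066 -0.0011  0.1522]
edge deg 109.2430092645028
0.15 0.17 818 tool-frame min/max/mean [-0.0236 -0.0182  0.1066] [0.0227 0.0163 0.1263] [ 0.     -0.001   0.1194]
0.165 0.185 521 tool-frame min/max/mean [-0.0149 -0.0226  0.0923] [0.0145 0.0206 0.1111] [ 0.0008 -0.0012  0.1017]
0.185 0.205 519 tool-frame min/max/mean [-0.0154 -0.0278  0.0807] [0.0145 0.0258 0.0877] [ 0.0001 -0.0009  0.0829]
```

View pics/w1.png

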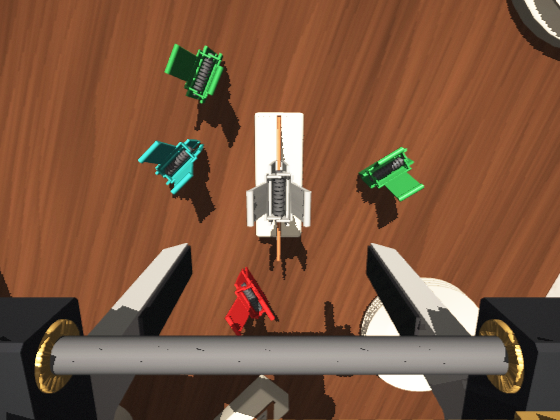

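The wrist view shows the clip at (279,195) on the board edge, centred between the fingers to 1 mm. Now I'll descend and close in stages.

carry_out([
  [0,-0.001,0.03,0,0,0],
  [0,0,0.03,0,0,0],
  [0,0,0.03,0,0,0],
  [0,0,0.016,0,0,0],
  [0,0,0.01,0,0,0],
  [0,0,0,0,0,0],
  [0,0,0,0,0,0],
])

```text
time_s: 4.28
eef_pos: [0.5094, 0.1846, 0.1617]
ee_rot: [0.001, 0.58, 0.815, 0.001]
force: [0.7, -0.4, -0.8]
grip_width: 0.997
gripper_force: 0.0
```

carry_out([
  [0,0,0,0,0,0],
  [0,0,0,0,0,0],
  [0,0,0,0,0,0],
  [0,0,0,0,0,0],
  [0,0,0,0,0,0],
], hand=0.1)

```text
time_s: 4.9
eef_pos: [0.5087, 0.1844, 0.1603]
ee_rot: [-0.0, 0.58, 0.815, 0.0]
force: [0.4, -0.1, -1.6]
grip_width: 0.553
gripper_force: 4.5
```

carry_out([
  [0,0,0,0,0,0],
  [0,0,0,0,0,0],
  [0,0,0,0,0,0],
  [0,0,0,0,0,0],
], hand=-0.2)

```text
time_s: 5.4
eef_pos: [0.5086, 0.1844, 0.1603]
ee_rot: [-0.0, 0.58, 0.815, -0.0]
force: [0.1, 0.3, -2.0]
grip_width: 0.403
gripper_force: 6.5
```

carry_out([
  [0,0,0,0,0,0],
  [0,0,0,0,0,0],
  [0,0,0,0,0,0],
  [0,0,0,0,0,0],
  [0,0,0,0,0,0],
  [0,0,0,0,0,0],
], hand=-1)

```text
time_s: 6.15
eef_pos: [0.5087, 0.1844, 0.1604]
ee_rot: [-0.0, 0.58, 0.815, 0.0]
force: [-0.1, 0.4, -1.4]
grip_width: 0.239
gripper_force: 30.0
```

```bash
python3 - <<'E'
from h import *
s=robot.state(); T=R.from_quat(np.roll(s["ee_rot"],-1)).as_matrix(); tcp=np.array(s["eef_pos"])
print(s["time_s"],tcp,s["force"],s["torque"],s["grip_width"],s["gripper_force"])
p,d=robot.read_camera("wrist"); save("w2.png",p)
q,d2=robot.read_camera("scene"); W=cloud("scene",d2)
save("s2.png",np.hstack([cv2.resize(p,(400,300)),cv2.resize(q[130:235,300:440],(400,300),interpolation=cv2.INTER_CUBIC)]))
E
```

```text
6.15 [0.50866245 0.18440956 0.16037543] [-0.14871286  0.37682129 -1.39734742] [-0.07173468  0.03296299  0.014194  ] 0.23923131431452638 29.99537318944931
```

View pics/s2.png

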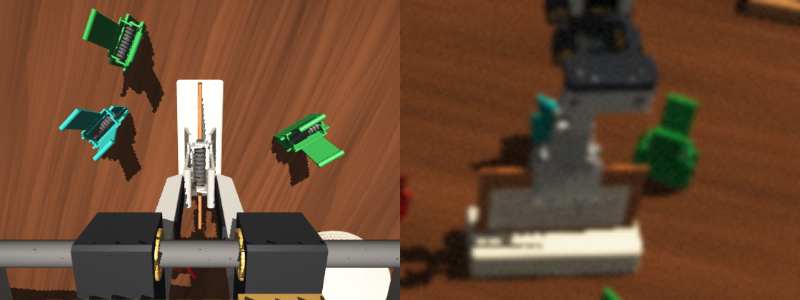

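The wrist half shows the handles squeezed parallel between the pads at (200,165), with the board edge in the gap. The opening is 22.5 mm at 30 N, so the handles are on the stop. Next I lift straight up.

carry_out([
  [0,0,-0.004,0,0,0],
  [0,0,-0.008,0,0,0],
  [0,0,-0.015,0,0,0],
  [0,0,-0.02,0,0,0],
  [0,0,-0.025,0,0,0],
  [0,0,-0.025,0,0,0],
  [0,0,-0.013,0,0,0],
  [0,0,0,0,0,0],
  [0,0,0,0,0,0],
])

```text
time_s: 7.38
eef_pos: [0.5083, 0.1843, 0.2693]
ee_rot: [-0.001, 0.58, 0.815, -0.001]
force: [-0.7, 0.5, -1.2]
grip_width: 0.234
gripper_force: 30.0
```

```bash
cat > look.py <<'E'
from h import *
import sys
n=sys.argv[1]
s=robot.state(); T=R.from_quat(np.roll(s["ee_rot"],-1)).as_matrix(); tcp=np.array(s["eef_pos"])
p,d=robot.read_camera("wrist"); W=cloud("wrist",d); save(n+"w.png",p); L=(W-tcp)@T
print("tcp",tcp,"x deg",np.degrees(np.arctan2(T[1,1],T[0,1])),"F",s["force"],"grip",s["grip_width"],s["gripper_force"])
# clip jaws/pin seen in tool frame
m=(abs(L[...,0])<.04)&(abs(L[...,1])<.045)&(L[...,2]>0.01)&(L[...,2]<.07)
for a,b in [(.005,.02),(.02,.035),(.035,.05),(.05,.07)]:
    P=L[m&(L[...,2]>a)&(L[...,2]<b)]
    if len(P)>5: print("clip",a,b,len(P),np.percentile(P,1,0).round(4),np.percentile(P,99,0).round(4))
q,dq=robot.read_camera("scene"); Ws=cloud("scene",dq)
t,dt=robot.read_camera("top"); Wt=cloud("top",dt)
for nm,c in [("from",(.512,.184)),("to",(.588,-.213))]:
    for cn,WW in [("wrist",W),("scene",Ws),("top",Wt)]:
        mm=(np.hypot(WW[...,0]-c[0],WW[...,1]-c[1])<.09)&(WW[...,2]>.117)&(WW[...,2]<.128)
        P=WW[mm]
        if len(P)<30: continue
        w,V=np.linalg.eigh(np.cov(P[:,:2].T));x=(P[:,:2]-P[:,:2].mean(0))@V[:,1]
        mid=P[:,:2].mean(0)+V[:,1]*(x.min()+x.max())/2
        off=(np.array([*mid,.125])-tcp)@T
        print(nm,cn,len(P),"mid",mid.round(4),"deg",round(np.degrees(np.arctan2(V[1,1],V[0,1]))%180,2),"len",round(np.ptp(x),4),"mid in tool",off.round(4))
save(n+"s.png",np.hstack([cv2.resize(p,(400,300)),cv2.resize(q[130:235,int(sys.argv[2]):int(sys.argv[2])+140],(400,300),interpolation=cv2.INTER_CUBIC)]))
E
python3 look.py a 300
```

```text
tcp [0.50828286 0.18429893 0.26931695] x deg 19.13416752492754 F [-0.65861554  0.45232154 -1.24898224] grip 0.23411385105110458 29.995271265506744
clip 0.005 0.02 1509 [-0.0237 -0.0108  0.0104] [0.0278 0.0105 0.0199]
clip 0.02 0.035 453 [-0.0227 -0.0127  0.02  ] [0.0295 0.0127 0.0347]
clip 0.035 0.05 219 [-0.0059 -0.0154  0.0351] [0.0295 0.0156 0.0499]
clip 0.05 0.07 141 [-0.0154 -0.017   0.0501] [0.0295 0.0174 0.0629]
from wrist 232 mid [0.497  0.2182] deg 109.15 len 0.0751 mid in tool [0.0357 0.0007 0.1443]
from scene 159 mid [0.5115 0.1822] deg 108.84 len 0.1481 mid in tool [-0.003   0.0026  0.1443]
from top 36 mid [0.5117 0.1836] deg 109.21 len 0.1469 mid in tool [-0.0018  0.0033  0.1443]
to scene 111 mid [ 0.5866 -0.2128] deg 67.04 len 0.1497 mid in tool [-0.4008 -0.0559  0.1443]
to top 102 mid [ 0.5872 -0.2104] deg 66.96 len 0.1492 mid in tool [-0.3988 -0.0546  0.1443]
```

View pics/as.png

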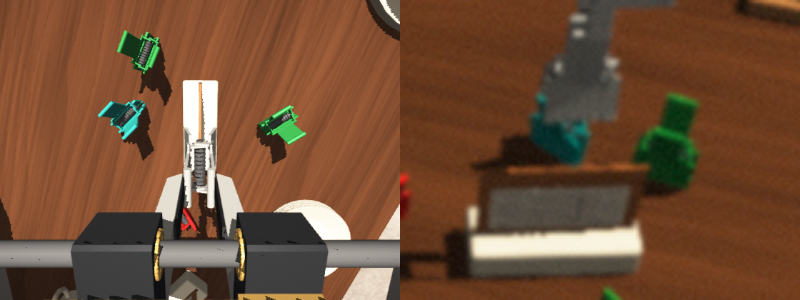

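The clip is off the board. The right half shows it held at (590,70), well above the edge, and the board has not moved. Now I carry it over the bare board and turn by 0.735 rad.

carry_out([
  [-0.02,-0.003,0,0,0,0],
  [-0.035,-0.005,0,0,0,0],
  [-0.04,-0.0055,0,0,0,0],
  [-0.04,-0.0055,0,0,0,0],
  [-0.04,-0.0055,0,0,0,0],
  [-0.04,-0.0055,0,0,0,0],
  [-0.04,-0.0055,0,0,0,0],
  [-0.04,-0.0055,0,0,0,0],
  [-0.04,-0.0055,0,0,0,0],
  [-0.035,-0.005,0,0,0,0],
  [-0.03,-0.0043,0,0,0,0],
  [0,0,0,0,0,0.08],
])

```text
time_s: 9.02
eef_pos: [0.5867, -0.2141, 0.2682]
ee_rot: [-0.001, 0.614, 0.789, -0.001]
force: [0.4, 1.0, -1.5]
grip_width: 0.232
gripper_force: 30.0
```

carry_out([
  [0,0,0,0,0,0.12],
  [0,0,0,0,0,0.12],
  [0,0,0,0,0,0.12],
  [0,0,0,0,0,0.12],
  [0,0,0,0,0,0.12],
  [0,0,0,0,0,0.055],
  [0,0,0,0,0,0],
  [0,0,0,0,0,0],
  [0,0,0,0,0,0],
])

```text
time_s: 10.15
eef_pos: [0.587, -0.2118, 0.2702]
ee_rot: [-0.0, 0.834, 0.552, -0.0]
force: [-0.1, 0.4, -0.2]
grip_width: 0.235
gripper_force: 30.0
```

```bash
python3 look.py b 140
```

```text
tcp [ 0.5870247  -0.21175018  0.27017528] x deg -22.950246456820153 F [-0.08686956  0.42706055 -0.20802106] grip 0.2354152139509674 29.995359778404236
clip 0.005 0.02 1578 [-0.0241 -0.0108  0.0105] [0.0282 0.0106 0.0199]
clip 0.02 0.035 380 [-0.023  -0.0127  0.02  ] [0.0293 0.013  0.0345]
clip 0.035 0.05 215 [-0.0063 -0.0155  0.0352] [0.0292 0.0158 0.0497]
clip 0.05 0.07 136 [-0.0158 -0.0169  0.0501] [0.0292 0.0174 0.0622]
from scene 167 mid [0.5116 0.1821] deg 109.0 len 0.1485 mid in tool [ 0.3333 -0.223   0.1453]
from top 89 mid [0.5119 0.1835] deg 108.83 len 0.1466 mid in tool [ 0.3347 -0.2233  0.1453]
to wrist 237 mid [ 0.599 -0.178] deg 66.95 len 0.0762 mid in tool [ 0.0358 -0.0022  0.1452]
to scene 109 mid [ 0.5861 -0.2137] deg 66.85 len 0.1529 mid in tool [-0.0021 -0.      0.1452]
to top 30 mid [ 0.6078 -0.1625] deg 67.34 len 0.0446 mid in tool [ 0.0534 -0.      0.1452]
```

View pics/bs.png

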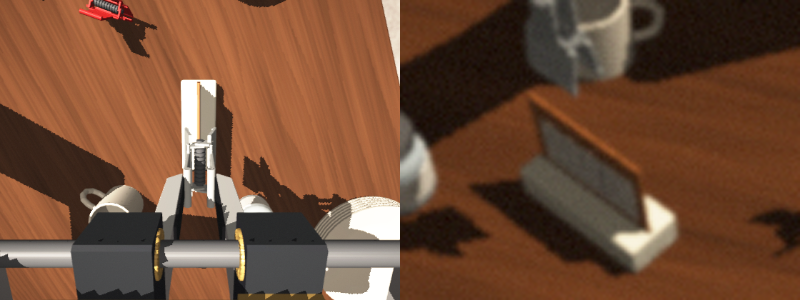

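The right half shows the held clip above the bare board's edge, which runs from (535,100) to (640,165). In the left half the edge lines up with the gap. The offset is about 1 mm, so I correct that and lower.

carry_out([
  [-0.001,-0.001,0.015,0,0,0],
  [0,0,0.02,0,0,0],
  [0,0,0.02,0,0,0],
  [0,0,0.015,0,0,0],
  [0,0,0.012,0,0,0],
  [0,0,0.012,0,0,0],
  [0,0,0.01,0,0,0],
  [0,0,0.006,0,0,0],
  [0,0,0.002,0,0,0],
  [0,0,0,0,0,0],
  [0,0,0,0,0,0],
  [0,0,0,0,0,0],
])

```text
time_s: 11.8
eef_pos: [0.586, -0.2124, 0.1588]
ee_rot: [0.0, 0.834, 0.552, 0.0]
force: [0.3, -0.5, -1.4]
grip_width: 0.237
gripper_force: 30.0
```

```bash
python3 look.py c 140; python3 - <<'E'
import cv2,numpy as np
a=cv2.imread("pics/cw.png")[80:340,160:400]; b=cv2.imread("pics/cs.png")[:,400:]
cv2.imwrite("pics/cc.png",np.hstack([cv2.resize(a,(480,520),interpolation=cv2.INTER_CUBIC),cv2.copyMakeBorder(cv2.resize(b,(320,240)),0,280,0,0,cv2.BORDER_CONSTANT)]))
E
```

```text
tcp [ 0.58597584 -0.21240192  0.15882997] x deg -22.973574146752348 F [ 0.27730182 -0.53965758 -1.40301169] grip 0.23702609063091198 29.995376765727997
clip 0.005 0.02 1547 [-0.024  -0.0109  0.0105] [0.0281 0.0105 0.0199]
clip 0.02 0.035 514 [-0.0384 -0.0128  0.02  ] [0.0388 0.0128 0.0349]
clip 0.035 0.05 251 [-0.0386 -0.0157  0.035 ] [0.0374 0.0156 0.0499]
clip 0.05 0.07 146 [-0.0151 -0.017   0.0501] [0.0321 0.0173 0.0698]
from scene 149 mid [0.5112 0.1823] deg 109.34 len 0.1488 mid in tool [ 0.3342 -0.2229  0.0337]
from top 87 mid [0.5119 0.1836] deg 109.19 len 0.1467 mid in tool [ 0.3356 -0.2228  0.0337]
to wrist 653 mid [ 0.5853 -0.2117] deg 66.9 len 0.1491 mid in tool [ 0.0004 -0.0009  0.0338]
to scene 121 mid [ 0.5914 -0.2143] deg 68.56 len 0.1501 mid in tool [0.0003 0.0057 0.0338]
to top 47 mid [ 0.5873 -0.2101] deg 67.26 len 0.1488 mid in tool [0.0026 0.0002 0.0338]
```

View pics/cc.png

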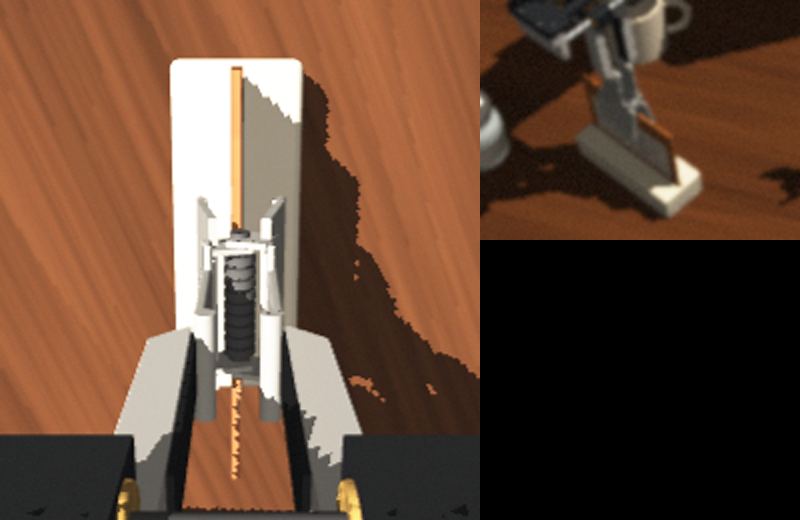

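The left view shows the board edge (237,150) midway between the two open lips at (203,205) and (277,205), with clear gaps on both sides. The right view shows the clip astride the middle of the board. The measured offset is within 1 mm, the lips are about 25 mm below the edge, and there is no contact force, so I'm handing in.

```bash
python3 -c "
from station import robot
print(robot.sign_off())"
```

```text
the job is handed in; nothing more can be done
None
```

The clip is held squeezed fully open at 30 N astride the middle of the bare board's top edge, with clear gaps on both sides and nothing touching; the board positions I measured did not change, and I handed the job in at about 12 s.

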